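Tare the portion scale with its thumbwheel

TASK

Stand the small straight-sided white pot without a handle upright in the middle of the scale's weighing platform and let go of it. The needle then swings off zero: roll the scale's little edge thumbwheel, pressing it only gently (never harder than about 15 N), until the zero mark on the dial lies right under the needle. Set the pot down gently and leave everything else on the counter where it stands.

Things in the scene. Friction and masses are not known exactly. Their poses are not given: they have to be found in the camera images.
- scale: mechanical portion scale, fixed: white housing 200 x 310 mm, flat deck 56 mm above the counter. Origin: centre of its underside; x away from the robot, y to the dial side, z up. Square steel platform centred at (0, -70) mm; round dial, radius 56 mm, at (28, 85) mm under a rigid clear cover, top 70 mm above the counter; thumbwheel at (-66, 85) mm, a ribbed black roller in a grey guard frame.
- platform_top (a point): centre of the top of the square steel weighing platform, 140 x 140 mm, 77 mm above the counter when empty, edges along the scale's x and y. It rides level on a spring of 700 N/m and sinks 4 to 9 mm under the pot (stop at 13 mm).
- wheel_slot (a point): point on the deck under the thumbwheel's crown; axes as the scale's. Wheel: black rubber, radius 20 mm, 18 mm wide, axle along x, so the crown moves along y. Only the crown shows, in a guard frame 32 (x) by 50 mm (y). The crown is 10 mm above this point, give or take 4 mm: it differs from scale to scale and is not measured, feel for it. The guard's top is always 6 mm below the crown.
- wheel (a joint): wheel angle, rad, -3 to 8; grows when the crown is pushed to the platform side (scale's -y); 1 rad (20 mm of rim) turns the dial 0.4 rad clockwise seen from above. Sprung: about 6 N per mm of pressing, hard stop at 4 mm. Needs about 3 N along the rim, slips if pressed lightly (6 to 10 N does it), stays where it is left. Over 15 N on it, pinching too, damages it.
- needle_tip (a point): tip of the thin dark needle over the dial, 46 mm from the dial's centre. With the platform empty it points along the scale's +x; load turns it clockwise seen from above (0.4 to 0.95 rad with the pot). Under the clear cover.
- zero_mark (a point): point on the zero mark, the one broad black bar on the white dial (6 mm wide, 24 mm long; other divisions are hairlines 0.2 rad apart), 46 mm from the dial's centre, 1 to 9 mm below the needle (tilts slightly while the wheel is pressed). Starts 0 to 0.32 rad anticlockwise of the scale's +x.
- pot: loose straight-sided white ceramic pot, round, open top, no handle, 62 mm across at the rim, 70 mm high, wall 5 mm, 0.3 to 0.62 kg. Origin: centre of its underside, z up.
- mug: loose white mug with a handle, 72 mm across, 85 mm high, handle towards its own +y; origin at the centre of its underside. A bystander.
- jar: loose closed glass jar with a steel cap, 64 mm across, 110 mm high; origin at the centre of its underside. A bystander.
- squeezy: loose clear bottle, 56 mm across, 170 mm high, behind the scale; origin at the centre of its underside. A bystander.
- bowl: loose steel bowl, 120 mm across, 50 mm high; origin at the centre of its underside. A bystander.
- spatula: loose spatula lying to the left of the scale. A bystander.
There are look-alikes about, which are no part of the job. What is shaped like the pot but yellow is not meant.

How it is judged:
On the way, in this order (a step that is already met when the one before it is completed fails the run):
1. the pot stands in the middle of the platform, let go (horizontal distance between pot and platform_top below 0.03 m and z of pot in the frame of platform_top between -0.005 and 0.005 m and angle between pot's own z axis and vertical below 0.1 rad and contact force between the fingers and pot below 0.2 N and linear speed of pot below 0.02 m/s), for 0.3 s.
2. the zero mark lies under the needle (all of step 1 and horizontal distance between needle_tip and zero_mark below 0.0045 m), for 0.3 s.
At the end, for the whole second after the job is handed in: The pot stands upright (within 0.1 rad), let go and at rest on the weighing platform, its centre within 30 mm of the platform's centre, and the zero mark is within 4.5 mm of the needle's tip, seen from above (all of step 2); the robot touches nothing.
It fails at once if the thumbwheel is pressed with more than 15 N (contact force between anything else and wheel above 15 N).
It fails at once if the pot is banged or pressed onto the platform (over 20 N) (contact force between pot and platform above 20 N).
It fails at once if another thing on the counter is shifted by more than 30 mm (distance of any of mug, jar, squeezy, bowl, spatula from where it was at the start of the episode above 0.03 m).
It also fails if it takes over 70 s, if anything falls off the work surface, if the arm or the gripper's body presses on something with over 40 N, if the wrist force passes 120 N, or if a joint passes its speed limit or range.

ROBOT

A 6-joint arm with a two-finger parallel gripper is mounted at the origin on the work surface. World frame = base frame: x ahead of the robot, y to its left, z up, the work surface at z = 0. Lengths are in m, angles in rad, forces in N, time in s.
With the tool pointing down it reaches from about 0.375 to 0.9 m from the base axis. Payload 3.1 kg.
Tool frame: the origin (TCP) lies on the centre line of the jaws, within the pads' length; the fingertips stand 25 mm ahead of it and the grasp point (between the pads) lies 6 mm ahead of it (manip.tips_ahead is the distance from the TCP to the fingertips, in m); z points along the fingers, y is the direction in which the jaws open and shut (so a half turn about z gives the same grasp; the last joint's range is limited). The gripper opens to 85 mm and grips with 20 to 120 N. Pads are 22 mm wide; open, the fingers measure 114 mm over their backs; the gripper's body (76 mm by 85 mm) begins 54 mm behind the grasp point. The pads swing forward as they close: fully open they stand 13 mm farther back than shut.
Start: joints at [-0.178, 0.527, 1.433, -0, 1.181, -0.178], TCP at [0.625, 0, 0.256] pointing down, gripper open.
Joint ranges: [-3.08, 3.08], [-0.75, 2.2], [0.22, 2.44], [-1.43, 4.57], [0, 2.65], [-2.85, 2.85]. Speed limits (rad/s): [2.79, 2.79, 3.14, 3.14, 3.14, 3.14].

INTERFACE

Orientations are given as a unit quaternion [x, y, z, w].
In Python, from station import manip gives the robot as it stands.
- The arm moves only by the tool play_rows, never from a script. Its argument "steps" is a list that holds one entry, the list of rows, each a list of 6 numbers: the shift along the tool's x, y, z in m, then the turn, a rotation vector about the tool's x, y, z in degrees. In form: [[[x, y, z, rx, ry, rz], ...]]. A call has 1 to 10 rows; each row shifts and turns the commanded pose from where the row before left it, along the tool's axes as they then stand; what a row does not reach is not made up. A row lasts 1/8 s, in which the tool goes at most 62.5 mm and 10.7 degrees, less where a joint would pass 70% of its speed; a pose out of reach is approached as far as the arm can. A call is refused whole if a number of a shift passes 0.0625 or a number of a turn 10.7, either way. A call with a gripper value outside its range is refused whole. "fingers" is the opening, from 0 (shut) to 1 (fully open), set as the call begins (left out, the last holds). The fingers move at their own pace and stop on an object; "squeeze" is the grip in N (left out, the last holds). Time passes only in rows, so rows that do not move let the fingers close. It gives the time, the measured TCP pose, the force and the opening at its end, in the units of the state.
- manip.sense(): the state, without advancing time (a new reading comes with each control period).
- manip.snapshot(name): name is "scene" or "side" or "wrist"; returns a dict with "img" (420x560x3 uint8, red, green, blue), "K" (3x3 intrinsics, pixels), "k1" (the pictures are not rectified: a ray, as slopes to the right and down, at radius r is drawn at 1 + k1 r^2 times it, then the intrinsics apply), "world_from_camera" (4x4, takes a point from camera to world coordinates). Camera axes: x right, y down, z forward; pixel columns grow to the right and rows downward; lengths in m; the calibration is good to about 2 mm. A picture is of the moment at which its call begins. There is no depth.
- manip.sign_off(): hands the job in, once; it reports no verdict.
Trained networks look in a picture, given as the dict that the camera call returned (one of the last four; its "shot" number tells which), for a name from the list of things; names that differ only in an ending like _2 or _b are one class to them, and where a whole thing is asked for, a point or a joint stands for the part that bears it (a point fixed in the world has none). Each returns a list of dicts, best first, with "score" (0 to 1); they miss things now and then, are a little off and sometimes report something else, mostly with a low value. They report only what shows in the picture. A call takes as long as a camera call. They do not tell look-alikes from the thing itself.
- manip.regions_of(label, picture): "pixels" (420x560 bool, what is visible of it) and "rect" ([left, top, right, bottom] in pixels, round what is visible of it).
- manip.pinpoint(label, picture): "point" ([column, row] in pixels: a listed point, or the origin of a listed thing).
The state is a dict: "t": time; "q": joint angles; "qd": joint speeds; "tau": joint torques, N m; "tcp_pos": TCP position; "tool_rot": TCP orientation; "force": force on the tool from outside, world axes, zero at the start; "ft_torque": the same for the moment, N m; "finger_gap": opening from 0.0 (shut) to 1.0 (fully open).
Only numpy, scipy, OpenCV 4.12 (cv2) and the standard library are available. Lean on these libraries where they do the work, as an engineer would, in place of code of your own. Each camera call takes 0.05 s, during which the arm holds its last target.

## Working session

There is one attempt and no reset: what is moved stays moved. The work goes in short steps, Python scripts to look and compute and a tool call to move; the robot and the scene stay as the last step left them, time stands still between calls to the robot, and variables do not carry over. Pictures are saved under pics/ and viewed, and the job is handed in when it is done.

Besides the shell and the picture viewer there is one more tool, called after ">>>" as name([rows], argument=value, ...), one row to a line, values as JSON. play_rows: Moves the arm, as the interface text tells. Its arguments: {"type":"object","properties":{"steps":{"type":"array"},"fingers":{"type":"number"},"squeeze":{"type":"number"}},"required":["steps"]}

```bash
mkdir -p pics; ls; cat > h.py <<'E'
import numpy as np, cv2
from station import manip
def save(p,name,crop=None,scale=1):
    im=p["img"][:,:,::-1]
    if crop: l,t,r,b=crop; im=im[t:b,l:r]
    if scale!=1: im=cv2.resize(im,None,fx=scale,fy=scale,interpolation=cv2.INTER_CUBIC)
    cv2.imwrite("pics/"+name,im)
def ray(p,uv):
    K=np.array(p["K"]);T=np.array(p["world_from_camera"])
    d=np.array([(uv[0]-K[0,2])/K[0,0],(uv[1]-K[1,2])/K[1,1]]);s=d.copy()
    for _ in range(30): s=d/(1+p["k1"]*(s@s))
    v=T[:3,:3]@np.array([s[0],s[1],1]);return T[:3,3],v/np.linalg.norm(v)
def atz(p,uv,z):
    o,v=ray(p,uv);return o+v*(z-o[2])/v[2]
def proj(p,P):
    K=np.array(p["K"]);T=np.array(p["world_from_camera"])
    c=T[:3,:3].T@(np.array(P)-T[:3,3]);s=c[:2]/c[2];s=s*(1+p["k1"]*(s@s))
    return np.array([K[0,0]*s[0]+K[0,2],K[1,1]*s[1]+K[1,2]])
def tri(rs):
    A=np.zeros((3,3));b=np.zeros(3)
    for o,v in rs:
        M=np.eye(3)-np.outer(v,v);A+=M;b+=M@o
    return np.linalg.solve(A,b)
E
python3 - <<'E'
from h import *
for n in ["scene","side","wrist"]:
    p=manip.snapshot(n);save(p,n+"0.png")
    print(n,np.round(p["world_from_camera"],3).tolist(),p["k1"],p["K"][0][0])
    for l in ["pot","scale","platform_top","wheel_slot","needle_tip","zero_mark"]:
        print(l,[(np.round(d["point"],1).tolist(),round(d["score"],2)) for d in manip.pinpoint(l,p)])
    for l in ["pot","mug","jar","bowl"]:
        print(l,[(np.round(d["rect"]).tolist(),round(d["score"],2)) for d in manip.regions_of(l,p)])
print(manip.sense())
E
```

```text
pics
scene [[-0.473, 0.704, -0.53, 1.275], [0.881, 0.378, -0.284, 0.384], [-0.0, -0.601, -0.799, 1.105], [0.0, 0.0, 0.0, 1.0]] -0.16840202178666555 493.62499575205067
pot [([187.5, 150.4], 0.9), ([165.8, 175.5], 0.64)]
scale [([329.2, 223.8], 0.87)]
platform_top [([310.7, 192.6], 0.64)]
wheel_slot [([370.5, 213.2], 0.88)]
needle_tip [([333.7, 246.2], 0.62)]
zero_mark [([339.4, 248.1], 0.64), ([310.9, 193.6], 0.31)]
pot [([151.0, 152.0, 175.0, 183.0], 0.68), ([178.0, 127.0, 198.0, 156.0], 0.56)]
mug [([224.0, 131.0, 261.0, 170.0], 0.59), ([267.0, 236.0, 292.0, 291.0], 0.51)]
jar [([189.0, 157.0, 216.0, 199.0], 0.86)]
bowl [([160.0, 218.0, 204.0, 257.0], 0.89)]
side [[1.0, -0.004, 0.031, 0.563], [-0.027, -0.615, 0.788, -0.854], [0.016, -0.788, -0.615, 0.78], [0.0, 0.0, 0.0, 1.0]] -0.11551565951113696 470.36354225851437
pot [([222.1, 374.7], 0.86), ([288.1, 368.8], 0.86)]
scale [([249.8, 206.8], 0.75), ([245.6, 203.4], 0.66)]
platform_top []
wheel_slot [([240.0, 169.2], 0.84)]
needle_tip []
zero_mark [([279.4, 171.6], 0.79)]
pot [([202.0, 340.0, 240.0, 386.0], 0.68), ([270.0, 333.0, 303
[... 627 characters left out ...]
0, 296.0, 470.0, 377.0], 0.92)]
{'t': 1.65, 'q': array([-1.78534392e-01,  5.27501701e-01,  1.43266899e+00,  1.62898320e-05,
        1.18141585e+00, -1.78501028e-01]), 'qd': array([ 0.00026908, -0.00054882,  0.00166782,  0.00057479,  0.00018535,
        0.00102311]), 'tau': array([-2.63958736e-04, -4.42319584e+01, -1.78414375e+01, -2.80090107e-04,
        8.34730981e-04,  5.68138859e-06]), 'tcp_pos': array([6.24990063e-01, 1.39230896e-05, 2.56319246e-01]), 'tool_rot': array([ 7.07120763e-01,  7.07092799e-01,  7.93222223e-06, -1.78755925e-06]), 'force': array([-0.72224716, -0.80700063, -0.63642149]), 'ft_torque': array([-0.0264692 , -0.02571826, -0.07277859]), 'finger_gap': 1.0018164111409114}
```

View images.

View pics/scene0.png

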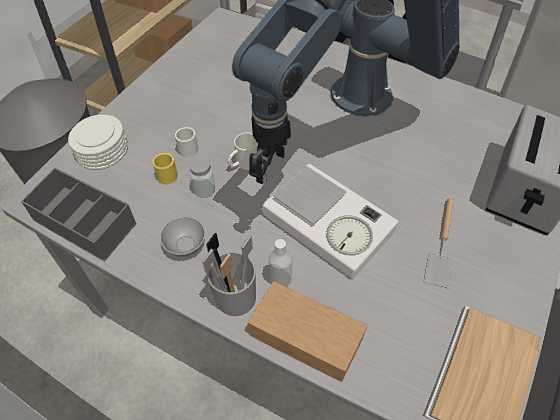

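View pics/side0.png

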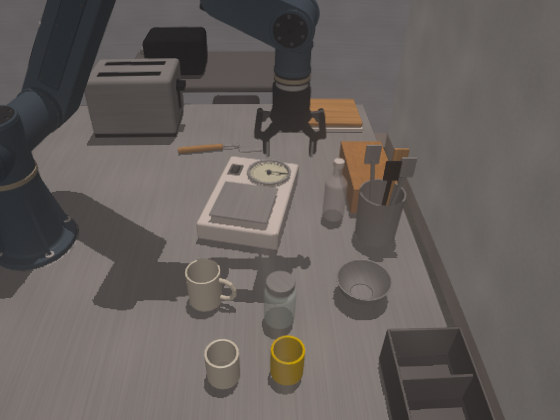

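View pics/wrist0.png

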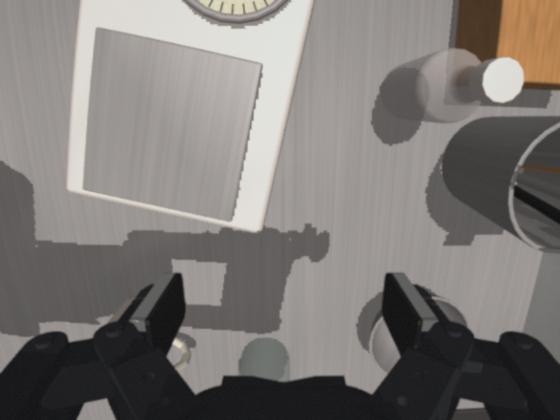

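```bash
python3 - <<'E'
from h import *
S=manip.snapshot("scene");D=manip.snapshot("side");W=manip.snapshot("wrist")
def f(a,b,z,n):
    P=tri([ray(S,a),ray(D,b)]);print(n,P.round(4),atz(S,a,z).round(4),atz(D,b,z).round(4))
f((187.5,150.4),(222.1,374.7),0,"pot")
f((370.5,213.2),(240,169.2),.056,"wheel")
f((329.2,223.8),(249.8,206.8),0,"scale")
print("plat",atz(S,(310.7,192.6),.077),atz(W,(168.1,129.6),.077))
# platform corners in wrist
for c in [(97,28),(262,64),(232,221),(83,189)]: print(c,atz(W,c,.077).round(4))
save(S,"sc.png",(240,150,420,280),4);save(D,"sd.png",(180,130,320,260),4)
save(S,"sp.png",(140,110,280,210),4);save(D,"sdp.png",(170,240,320,400),4)
E
```

```text
pot [ 0.492  -0.3707 -0.0011] [ 0.4951 -0.3703  0.    ] [ 0.4902 -0.3701  0.    ]
wheel [0.5035 0.2257 0.062 ] [0.4936 0.2258 0.056 ] [0.5068 0.2295 0.056 ]
scale [ 5.362e-01  1.312e-01 -3.000e-04] [0.5388 0.1308 0.    ] [0.5344 0.1328 0.    ]
plat [0.52169771 0.06221223 0.077     ] [0.52637026 0.05816528 0.077     ]
(97, 28) [0.4736 0.1409 0.077 ]
(262, 64) [0.6079 0.1102 0.077 ]
(232, 221) [ 0.578  -0.0244  0.077 ]
(83, 189) [0.4418 0.0064 0.077 ]
```

View pics/sc.png

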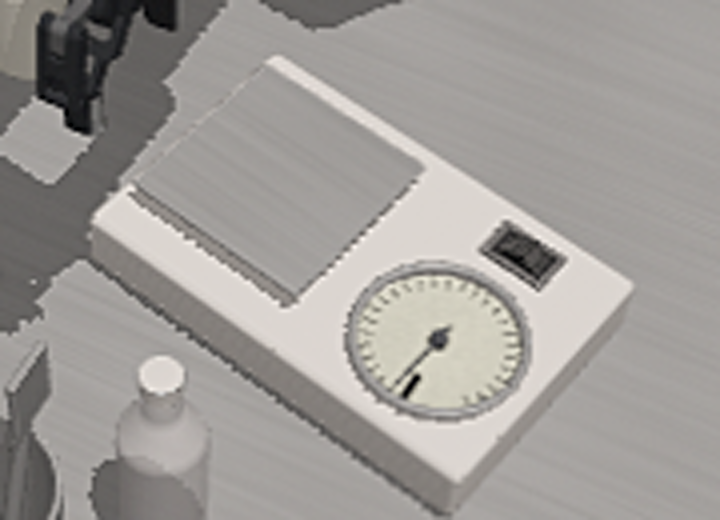

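View pics/sdp.png

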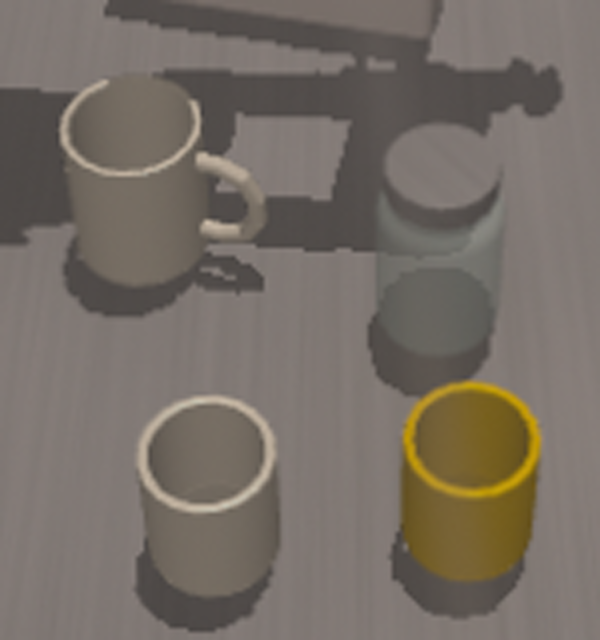

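View pics/sp.png

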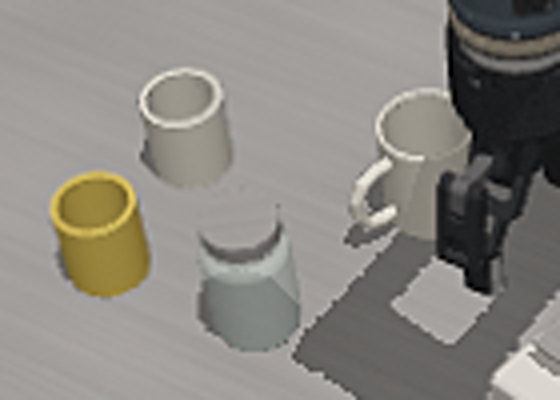

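```bash
python3 - <<'E'
from h import *
S=manip.snapshot("scene");D=manip.snapshot("side")
print(manip.tips_ahead)
print("rim white",atz(S,(185.5,134.3),.07),atz(D,(221.5,353.3),.07))
print("rim yel",atz(S,(94/4+140,202/4+110),.07),atz(D,(472/4+170,438/4+240),.07))
print("mug rim",atz(D,(132/4+170,126/4+240),.085),"handle",atz(D,(258/4+170,200/4+240),.045))
print("jar cap",atz(D,(442/4+170,166/4+240),.11))
E
```

```text
0.025
rim white [ 0.49317524 -0.36617454  0.07      ] [ 0.49330188 -0.37071518  0.07      ]
rim yel [ 0.60925692 -0.36120722  0.07      ] [ 0.61054273 -0.36414623  0.07      ]
mug rim [ 0.44575783 -0.18610482  0.085     ] handle [ 0.50871113 -0.20065047  0.045     ]
jar cap [ 0.60074399 -0.23774107  0.11      ]
```

>>> play_rows([
  [[-0.053,-0.019,0,0,0,0],[-0.053,-0.019,0,0,0,0],[-0.053,-0.019,0,0,0,0],[-0.053,-0.019,0,0,0,0],[-0.053,-0.019,0,0,0,0],[-0.053,-0.019,0,0,0,0],[-0.052,-0.018,0,0,0,0]],
], fingers=1, squeeze=25)

```text
t: 2.78
tcp_pos: [0.4922, -0.3717, 0.2565]
tool_rot: [0.707, 0.707, 0.0, 0.0]
force: [1.4, -0.6, -0.2]
finger_gap: 0.996
```

>>> play_rows([
  [[0,0,0,0,0,10],[0,0,0,0,0,10],[0,0,0,0,0,10],[0,0,0,0,0,10],[0,0,0,0,0,10],[0,0,0,0,0,10],[0,0,0,0,0,10],[0,0,0,0,0,10],[0,0,0,0,0,10],[0,0,0,0,0,0]],
])

```text
t: 4.03
tcp_pos: [0.493, -0.37, 0.2563]
tool_rot: [1.0, 0.001, -0.0, -0.0]
force: [-0.2, -0.8, 0.2]
finger_gap: 1.002
```

```bash
python3 - <<'E'
from h import *
p=manip.snapshot("wrist");save(p,"w1.png");print(manip.sense()); print(manip.pinpoint("pot",p))
print(proj(p,(.492,-.371,.07)))
E
```

```text
{'t': 4.075, 'q': array([-8.24870680e-01,  5.15725417e-01,  1.45528052e+00, -1.02485317e-05,
        1.17056234e+00,  7.42968986e-01]), 'qd': array([-0.00013924, -0.00016159, -0.00151835,  0.00060402, -0.00023734,
       -0.00133153]), 'tau': array([-1.05094201e-03, -4.35431564e+01, -1.76869869e+01,  1.40601187e-04,
        6.79795430e-04,  6.96885260e-02]), 'tcp_pos': array([ 0.4929771 , -0.36996068,  0.25632737]), 'tool_rot': array([9.99998904e-01, 1.48032664e-03, 4.78663401e-06, 1.21607568e-05]), 'force': array([ 0.44539804,  0.3847109 , -0.30667631]), 'ft_torque': array([ 0.01821202, -0.04032859, -0.03059412]), 'finger_gap': 1.0027456899884888}
[{'point': [285.2, 176.6], 'score': 0.88}, {'point': [280.3, 66.2], 'score': 0.86}]
[284.42756409 194.4333577 ]
```

View pics/w1.png

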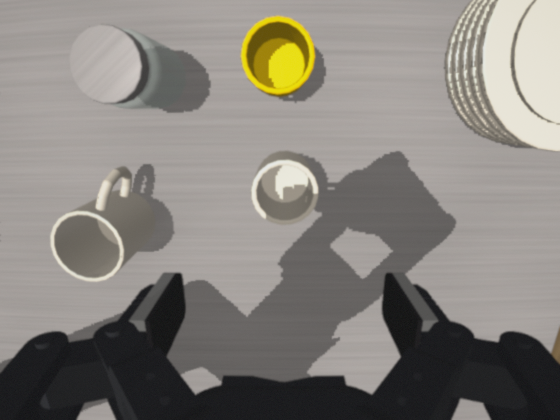

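>>> play_rows([
  [[0,0,0.055,0,0,0],[0,0,0.055,0,0,0],[0,0,0.055,0,0,0],[0,0,0.03,0,0,0],[0,0,0.016,0,0,0],[0,0,0,0,0,0]],
])

```text
t: 4.88
tcp_pos: [0.4928, -0.3698, 0.0446]
tool_rot: [1.0, 0.0, -0.0, -0.001]
force: [-0.2, -0.7, 1.0]
finger_gap: 1.003
```

>>> play_rows([
  [[0,0,0,0,0,0],[0,0,0,0,0,0],[0,0,0,0,0,0],[0,0,0,0,0,0],[0,0,0,0,0,0],[0,0,0,0,0,0],[0,0,0,0,0,0],[0,0,0,0,0,0]],
], fingers=0, squeeze=25)

```text
t: 5.88
tcp_pos: [0.4939, -0.3711, 0.0472]
tool_rot: [1.0, 0.0, 0.001, 0.001]
force: [-0.6, -0.4, 7.4]
finger_gap: 0.718
```

```bash
python3 - <<'E'
from h import *
p=manip.snapshot("wrist");save(p,"w2.png");s=manip.sense();print(s["force"],s["finger_gap"],s["tcp_pos"])
p=manip.snapshot("side");save(p,"s2.png",(130,240,330,420),3)
E
```

```text
[-0.11866599 -0.17741801  7.34989133] 0.7202887336182883 [ 0.49395453 -0.37108706  0.04722386]
```

View pics/s2.png

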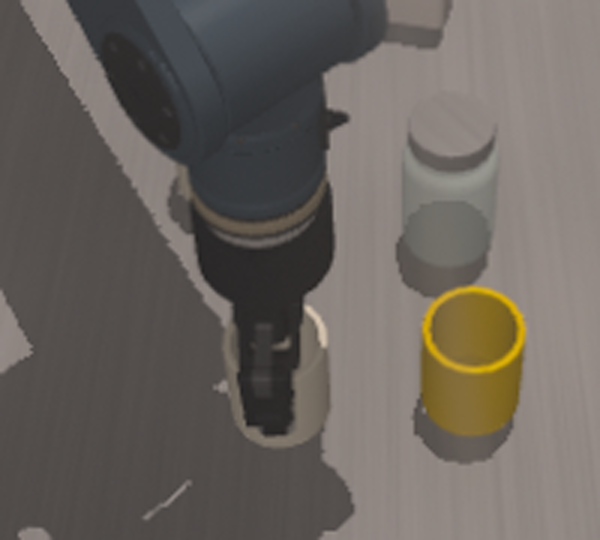

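>>> play_rows([
  [[0,0,-0.01,0,0,0],[0,0,-0.03,0,0,0],[0,0,-0.05,0,0,0],[0,0,-0.05,0,0,0],[0,0,-0.05,0,0,0],[0,0,-0.02,0,0,0],[0,0,0,0,0,0],[0,0,0,0,0,0]],
])

```text
t: 6.98
tcp_pos: [0.492, -0.3688, 0.2536]
tool_rot: [1.0, 0.0, -0.001, -0.001]
force: [0.1, -0.0, -4.2]
finger_gap: 0.716
```

```bash
python3 - <<'E'
from h import *
s=manip.sense();print(s["force"],s["finger_gap"],s["tcp_pos"],s["tool_rot"])
p=manip.snapshot("side");save(p,"s3.png")
p=manip.snapshot("wrist");save(p,"w3.png")
E
```

```text
[ 0.10911477 -0.0069762  -4.18242889] 0.7155768283544127 [ 0.49196391 -0.36882754  0.25364489] [ 9.99998067e-01  2.49207080e-05 -1.32334701e-03 -1.45404880e-03]
```

View pics/s3.png

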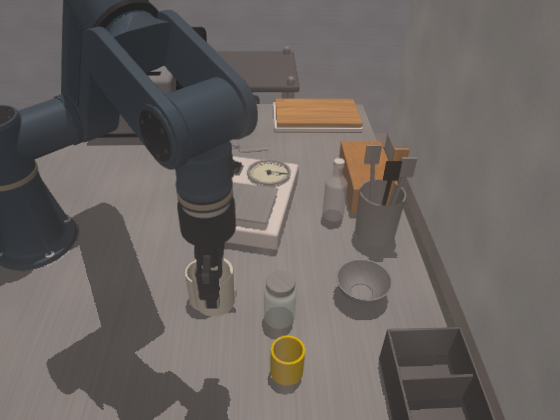

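>>> play_rows([
  [[0.0042,-0.03,0,0,0,0],[0.0042,-0.0535,0,0,0,0],[0.0042,-0.0535,0,0,0,0],[0.0042,-0.0535,0,0,0,0],[0.0042,-0.0535,0,0,0,0],[0.0042,-0.0535,0,0,0,0],[0.0042,-0.0535,0,0,0,0],[0.0042,-0.0535,0,0,0,0],[0,-0.0225,0,0,0,0],[0,0,0,0,0,0]],
])

```text
t: 8.32
tcp_pos: [0.5256, 0.0589, 0.254]
tool_rot: [1.0, 0.002, -0.001, -0.0]
force: [0.1, -0.2, -3.2]
finger_gap: 0.72
```

```bash
python3 - <<'E'
from h import *
s=manip.sense();print(s["force"],s["finger_gap"],s["tcp_pos"],s["tool_rot"])
p=manip.snapshot("wrist");save(p,"w4.png")
for l in ["platform_top","wheel_slot","needle_tip","zero_mark","scale"]:
    print(l,[(np.round(d["point"],1).tolist(),round(d["score"],2)) for d in manip.pinpoint(l,p)])
E
```

```text
[ 0.13588221 -0.15991346 -3.22576454] 0.7203457131920702 [0.52562164 0.05885669 0.25404331] [ 9.99997396e-01  1.73793954e-03 -1.46681378e-03 -1.89103739e-04]
platform_top [([286.6, 199.2], 0.94)]
wheel_slot [([117.3, 221.3], 0.79)]
needle_tip [([127.6, 72.0], 0.56)]
zero_mark [([122.3, 70.4], 0.75), ([281.5, 257.9], 0.45)]
scale [([220.0, 165.1], 0.57)]
```

View pics/w4.png

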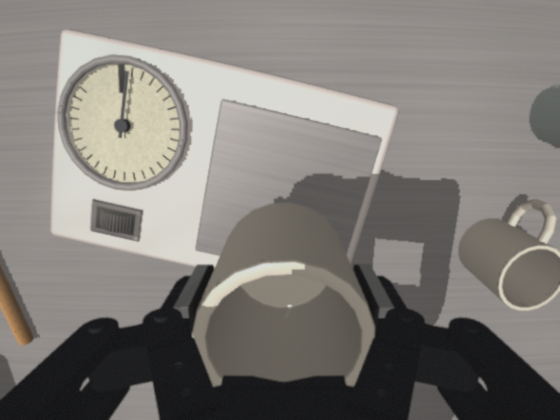

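```bash
python3 - <<'E'
from h import *
p=manip.snapshot("wrist")
c=[atz(p,u,.077) for u in [(223,100),(380,138),(197,250)]]
print(np.round(c,4),"mid",(c[1]+c[2])/2)
print("platdet",atz(p,(286.6,199.2),.077))
d=c[0]-c[2];yaw=np.arctan2(d[1],d[0]);print(np.degrees(yaw),np.linalg.norm(d),np.linalg.norm(c[0]-c[1]))
print("wheel",atz(p,(116,220),.066),"det",atz(p,(117.3,221.3),.056),"dial",atz(p,(122,125),.064))
for c,z in [((64,30),.056),((397,108),.056),((52,232),.056)]: print(atz(p,c,z).round(4))
E
```

```text
[[ 0.6087  0.1059  0.077 ]
 [ 0.5774 -0.0272  0.077 ]
 [ 0.4739  0.1375  0.077 ]] mid [0.52567317 0.05516376 0.077     ]
platdet [0.52321708 0.05297024 0.077     ]
-13.192320152087612 0.13844443494711106 0.13670808563596573
wheel [0.50023068 0.21730087 0.066     ] det [0.49557971 0.22139644 0.056     ] dial [0.58911692 0.20029807 0.064     ]
[0.6723 0.248  0.056 ]
[ 0.6025 -0.0467  0.056 ]
[0.484  0.2932 0.056 ]
```

>>> play_rows([
  [[0,0.003,0.03,0,0,0],[0,0,0.04,0,0,0],[0,0,0.03,0,0,0],[0,0,0.015,0,0,0],[0,0,0.005,0,0,0],[0,0,0.004,0,0,0],[0,0,0,0,0,0],[0,0,0,0,0,0]],
])

```text
t: 9.68
tcp_pos: [0.5271, 0.054, 0.1321]
tool_rot: [1.0, 0.0, 0.001, 0.0]
force: [0.8, 0.4, -4.0]
finger_gap: 0.719
```

```bash
python3 - <<'E'
from h import *
s=manip.sense();print(s["force"],s["finger_gap"],s["tcp_pos"],s["tool_rot"])
p=manip.snapshot("side");save(p,"s5.png",(180,100,320,260),4)
E
```

```text
[ 0.81964287  0.39013038 -3.9730298 ] 0.7192752482016531 [0.5270959  0.05402125 0.13208766] [9.99999635e-01 2.05250347e-05 8.49790849e-04 9.04090976e-05]
```

View pics/s5.png

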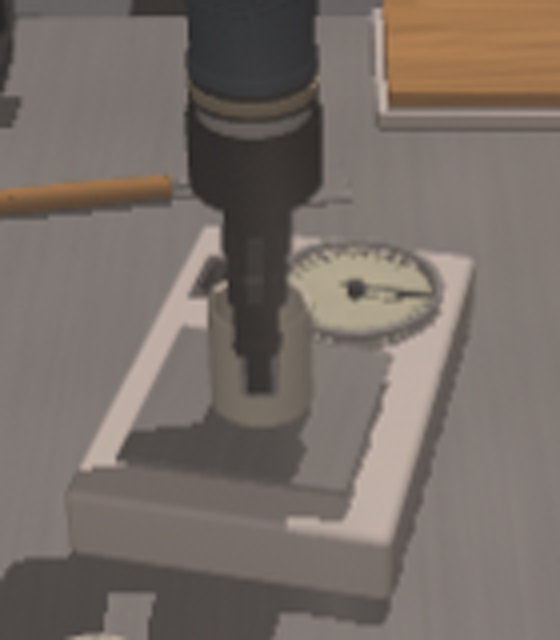

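>>> play_rows([
  [[0,-0.001,0.002,0,0,0],[0,0,0.002,0,0,0],[0,0,0.002,0,0,0],[0,0,0.002,0,0,0],[0,0,0.001,0,0,0],[0,0,0.001,0,0,0],[0,0,0.001,0,0,0],[0,0,0,0,0,0],[0,0,0,0,0,0]],
])

```text
t: 10.85
tcp_pos: [0.5265, 0.055, 0.1204]
tool_rot: [1.0, -0.0, -0.0, -0.0]
force: [-1.2, 0.7, 0.0]
finger_gap: 0.716
```

>>> play_rows([
  [[0,0,0.001,0,0,0],[0,0,0.0005,0,0,0],[0,0,0,0,0,0],[0,0,0,0,0,0]],
])

```text
t: 11.35
tcp_pos: [0.5265, 0.0551, 0.1188]
tool_rot: [1.0, -0.0, -0.0, -0.0]
force: [-0.6, 1.1, 0.5]
finger_gap: 0.716
```

>>> play_rows([
  [[0,0,0,0,0,0],[0,0,0,0,0,0],[0,0,0,0,0,0],[0,0,0,0,0,0],[0,0,0,0,0,0],[0,0,0,0,0,0]],
], fingers=1)

```text
t: 12.1
tcp_pos: [0.5266, 0.055, 0.1188]
tool_rot: [1.0, 0.0, 0.0, 0.0]
force: [-1.0, 0.0, 0.3]
finger_gap: 0.998
```

```bash
python3 - <<'E'
from h import *
s=manip.sense();print(s["force"],s["finger_gap"],s["tcp_pos"],s["tool_rot"])
p=manip.snapshot("wrist");save(p,"w6.png")
p=manip.snapshot("side");save(p,"s6.png",(180,100,320,260),3)
E
```

```text
[-1.04174167  0.04056401  0.26602121] 0.998075574986735 [0.52658952 0.05504797 0.11881192] [9.99999999e-01 1.16958313e-05 3.04933520e-05 9.27124845e-06]
```

View pics/w6.png

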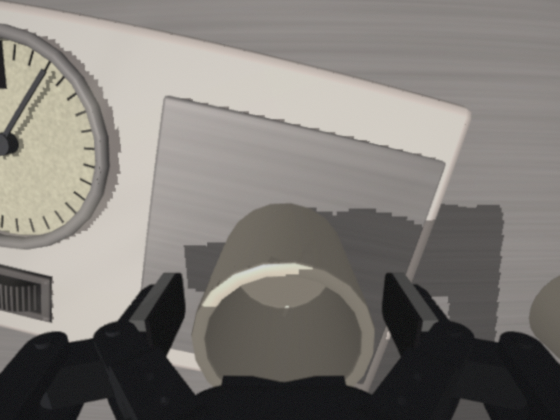

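View pics/s6.png

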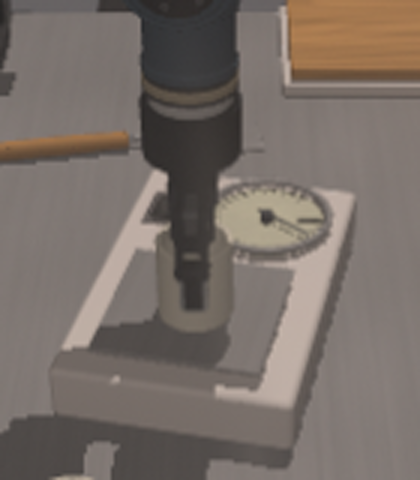

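>>> play_rows([
  [[0,0,-0.02,0,0,0],[0,0,-0.03,0,0,0],[0,0,-0.04,0,0,0],[0,0,-0.04,0,0,0],[-0.007,-0.04,0,0,0,0],[-0.007,-0.042,0,0,0,0],[-0.007,-0.042,0,0,0,0],[-0.008,-0.043,0,0,0,6.6],[0,0,0,0,0,6.6],[0,0,0,0,0,0]],
], fingers=1)

```text
t: 13.45
tcp_pos: [0.4971, 0.2225, 0.2487]
tool_rot: [0.994, -0.114, -0.0, 0.0]
force: [0.9, -0.8, -0.3]
finger_gap: 0.997
```

```bash
python3 - <<'E'
from h import *
s=manip.sense();print(s["force"],s["finger_gap"],s["tcp_pos"],s["tool_rot"])
p=manip.snapshot("wrist");save(p,"w7.png")
for l in ["platform_top","wheel_slot","needle_tip","zero_mark","scale","pot"]:
    print(l,[(np.round(d["point"],1).tolist(),round(d["score"],2)) for d in manip.pinpoint(l,p)])
E
```

```text
[ 0.90131858 -0.78760249 -0.31624537] 0.9973497957559709 [0.49714345 0.22253631 0.24868416] [ 9.93522231e-01 -1.13637728e-01 -1.58219865e-04  1.37202290e-04]
platform_top []
wheel_slot [([282.6, 195.2], 0.69)]
needle_tip [([310.3, 38.1], 0.83)]
zero_mark [([270.7, 31.2], 0.92)]
scale [([362.3, 120.0], 0.77), ([466.8, 121.4], 0.22)]
pot [([468.8, 118.4], 0.81)]
```

View pics/w7.png

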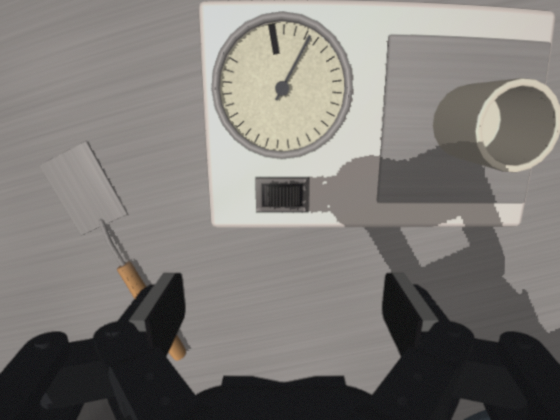

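```bash
cat > dial.py <<'E'
from h import *
def meas(p,c,n,z):
    C=atz(p,c,.066)[:2]
    N=atz(p,n,.067)[:2]-C;Z=atz(p,z,.063)[:2]-C
    a=lambda v:np.arctan2(v[1],v[0])
    print("C",C.round(4),"N",np.linalg.norm(N).round(4),np.degrees(a(N)).round(1),"Z",np.linalg.norm(Z).round(4),np.degrees(a(Z)).round(1),"diff rad",round(a(Z)-a(N),3),"rim mm",round((a(Z)-a(N))/.4*20,1), "dist mm",round(1e3*np.linalg.norm(N-Z),1))
E
python3 - <<'E'
from dial import *
p=manip.snapshot("wrist")
meas(p,(283,89),(310.3,38.1),(270.7,31.2))
print("wheel",atz(p,(283,194.5),.062),"slot",atz(p,(282.6,195.2),.056))
save(p,"w7c.png",(190,0,380,220),4)
import cv2
E
```

```text
C [0.5862 0.201 ] N 0.0454 -42.4 Z 0.0467 -0.9 diff rad 0.724 rim mm 36.2 dist mm 32.7
wheel [0.4966717  0.22210882 0.062     ] slot [0.49465031 0.22297489 0.056     ]
```

View pics/w7c.png

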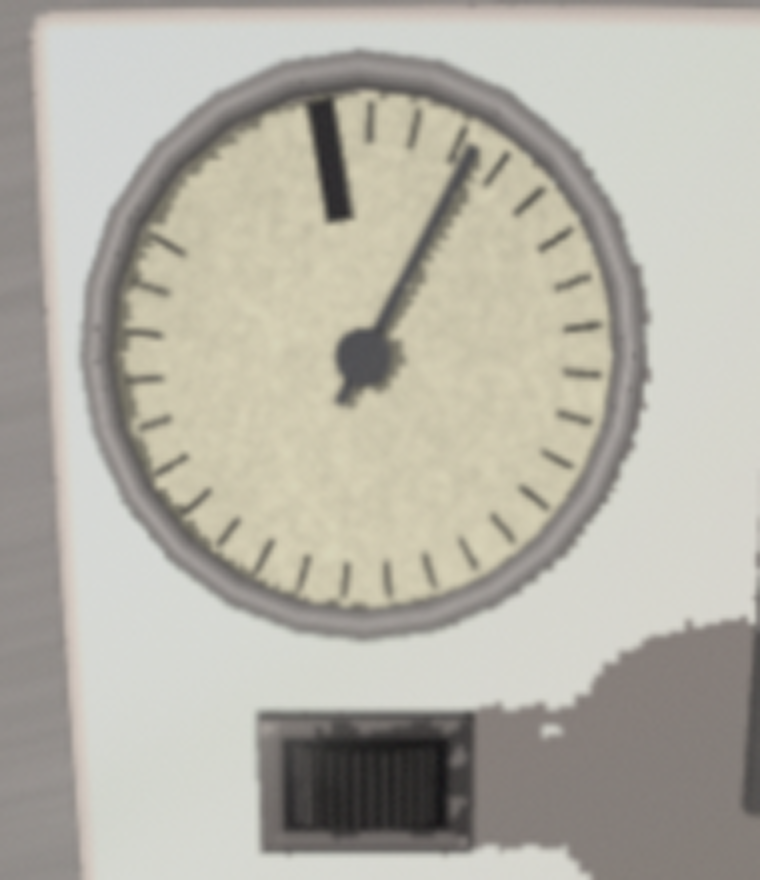

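>>> play_rows([
  [[0,-0.009,0,0,0,0],[0,0,0,0,0,0],[0,0,0.04,0,0,0],[0,0,0.05,0,0,0],[0,0,0.03,0,0,0],[0,0,0.02,0,0,0],[0,0,0.007,0,0,0],[0,0,0,0,0,0],[0,0,0,0,0,0]],
], fingers=0, squeeze=20)

```text
t: 14.98
tcp_pos: [0.5003, 0.231, 0.1027]
tool_rot: [0.993, -0.115, 0.001, -0.0]
force: [-0.3, -0.4, 1.6]
finger_gap: -0.002
```

```bash
python3 - <<'E'
from h import *
s=manip.sense();print(s["force"],s["finger_gap"],s["tcp_pos"],s["tool_rot"])
p=manip.snapshot("wrist");save(p,"w8.png")
p=manip.snapshot("scene");save(p,"sc8.png",(300,150,440,270),4)
p=manip.snapshot("side");save(p,"s8.png",(180,100,320,240),4)
E
```

```text
[-0.3431317  -0.3537438   1.58410896] -0.0016082054812014822 [0.50034005 0.23101027 0.10274755] [ 9.93377613e-01 -1.14890942e-01  9.36028633e-04 -3.37508855e-04]
```

View pics/w8.png

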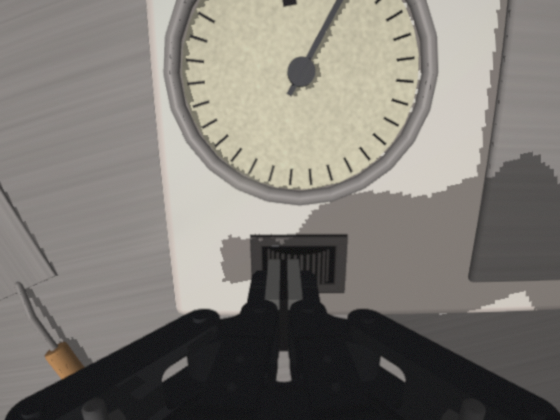

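View pics/sc8.png

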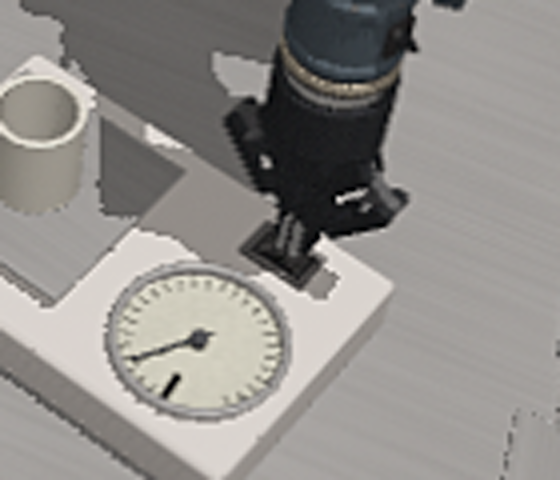

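View pics/s8.png

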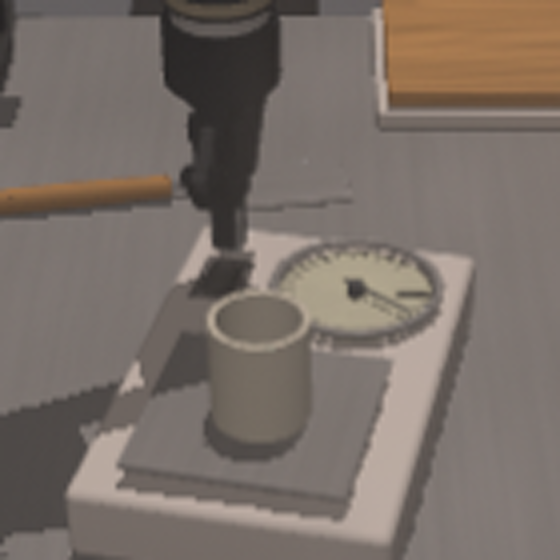

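>>> play_rows([
  [[0,0,0.003,0,0,0],[0,0,0.002,0,0,0],[0,0,0.001,0,0,0],[0,0,0.001,0,0,0],[0,0,0,0,0,0]],
])

```text
t: 15.75
tcp_pos: [0.4996, 0.2308, 0.0947]
tool_rot: [0.993, -0.115, -0.0, 0.0]
force: [0.4, 0.1, 0.2]
finger_gap: 0.002
```

>>> play_rows([
  [[0,0,0.001,0,0,0],[0,0,0.001,0,0,0],[0,0,0,0,0,0]],
])

```text
t: 16.12
tcp_pos: [0.4996, 0.2308, 0.0927]
tool_rot: [0.993, -0.115, -0.0, 0.0]
force: [0.5, 0.8, 0.6]
finger_gap: -0.003
```

>>> play_rows([
  [[0,0,0.001,0,0,0],[0,0,0.001,0,0,0],[0,0,0,0,0,0]],
])

```text
t: 16.5
tcp_pos: [0.4996, 0.2308, 0.0907]
tool_rot: [0.993, -0.115, -0.0, 0.0]
force: [-1.2, -0.2, -0.8]
finger_gap: 0.0
```

>>> play_rows([
  [[0,0,0.001,0,0,0],[0,0,0.001,0,0,0],[0,0,0,0,0,0]],
])

```text
t: 16.88
tcp_pos: [0.4996, 0.2308, 0.089]
tool_rot: [0.993, -0.115, 0.0, -0.0]
force: [0.9, -0.2, 3.3]
finger_gap: 0.0
```

>>> play_rows([
  [[0,0,0.001,0,0,0],[0,0,0,0,0,0]],
])

```text
t: 17.12
tcp_pos: [0.4996, 0.2309, 0.0883]
tool_rot: [0.993, -0.115, 0.0, -0.0]
force: [-1.3, 0.0, 7.1]
finger_gap: -0.004
```

```bash
python3 - <<'E'
from h import *
for i in range(3):
    p=manip.snapshot("scene");s=manip.sense();print(s["force"].round(2),s["tcp_pos"].round(5))
E
```

```text
[-1.66  0.14  6.98] [0.49959 0.23086 0.08836]
[-1.67  0.3   5.52] [0.49959 0.23087 0.08837]
[-0.38  0.23  6.05] [0.4996  0.23086 0.08835]
```

>>> play_rows([
  [[0,0,0.0004,0,0,0],[0,0.001,0,0,0,0],[0,0.002,0,0,0,0],[0,0.002,0,0,0,0],[0,0,0,0,0,0]],
])

```text
t: 17.9
tcp_pos: [0.4986, 0.2268, 0.0883]
tool_rot: [0.993, -0.115, 0.0, -0.001]
force: [-1.7, 3.7, 7.1]
finger_gap: -0.002
```

```bash
python3 - <<'E'
from h import *
for i in range(2):
    p=manip.snapshot("scene");s=manip.sense();print(s["force"].round(2),s["tcp_pos"].round(5))
save(p,"sc9.png",(300,150,440,270),4)
E
```

```text
[-1.71  2.85  7.89] [0.49865 0.22685 0.08829]
[-1.24  3.57  6.64] [0.49867 0.22685 0.0883 ]
```

View pics/sc9.png

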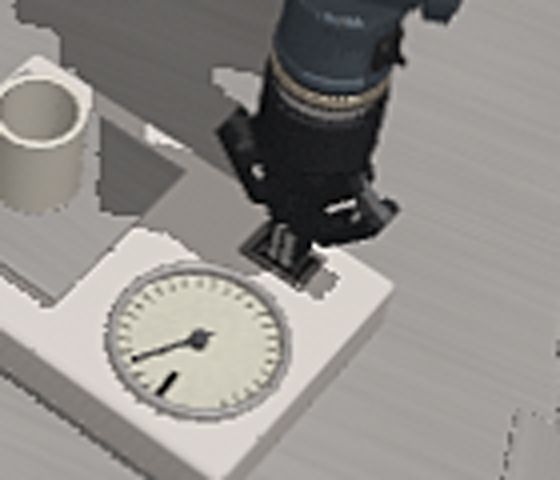

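>>> play_rows([
  [[0,0.0025,0,0,0,0],[0,0.0025,0,0,0,0],[0,0.0025,0,0,0,0],[0,0.0025,0,0,0,0],[0,0,0,0,0,0]],
])

```text
t: 18.62
tcp_pos: [0.4965, 0.217, 0.0883]
tool_rot: [0.993, -0.115, 0.001, -0.001]
force: [-1.0, 2.8, 7.3]
finger_gap: -0.003
```

```bash
python3 - <<'E'
from h import *
for i in range(2):
    p=manip.snapshot("scene");s=manip.sense();print(s["force"].round(2),s["tcp_pos"].round(5))
save(p,"sc10.png",(300,150,440,270),4)
E
```

```text
[-1.62  1.88  7.04] [0.49647 0.217   0.08824]
[-1.57  1.94  6.68] [0.49644 0.21699 0.08824]
```

View pics/sc10.png

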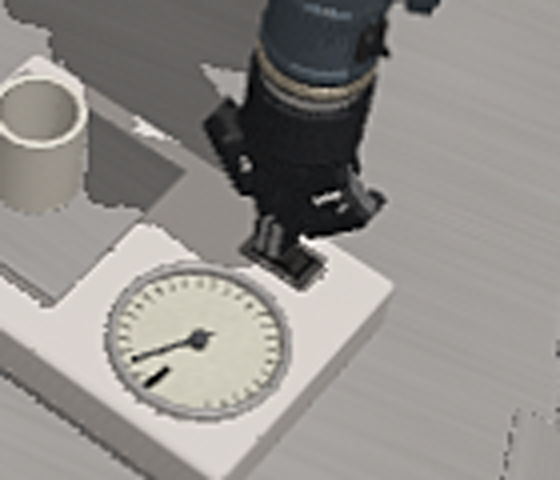

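>>> play_rows([
  [[0,0.002,0,0,0,0],[0,0.002,0,0,0,0],[0,0,0,0,0,0],[0,0,-0.005,0,0,0],[0,0,-0.006,0,0,0],[0,-0.009,0,0,0,0],[0,-0.009,0,0,0,0],[0,0,0.005,0,0,0],[0,0,0.003,0,0,0],[0,0,0,0,0,0]],
])

```text
t: 19.98
tcp_pos: [0.499, 0.2297, 0.0898]
tool_rot: [0.993, -0.115, -0.001, 0.0]
force: [0.2, -0.3, -0.9]
finger_gap: -0.001
```

```bash
python3 - <<'E'
from h import *
for i in range(2):
    p=manip.snapshot("scene");s=manip.sense();print(s["force"].round(2),s["tcp_pos"].round(5))
save(p,"sc11.png",(300,150,440,270),4)
E
```

```text
[0.55 0.36 0.34] [0.4991  0.22962 0.09003]
[-0.75  0.13 -0.41] [0.49924 0.2296  0.09019]
```

View pics/sc11.png

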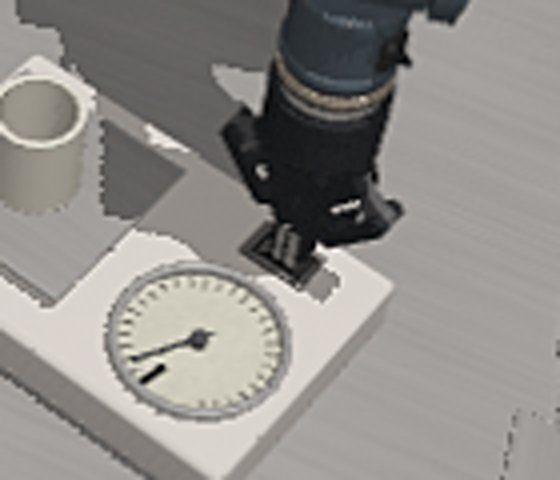

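```bash
python3 - <<'E'
from dial import *
p=manip.snapshot("scene")
f=lambda u:(300+u[0]/4,150+u[1]/4)
meas(p,f((200,339)),f((133,358)),f((147,379)))
print([d["point"] for d in manip.pinpoint("needle_tip",p)],[d["point"] for d in manip.pinpoint("zero_mark",p)])
E
```

```text
C [0.5885 0.2068] N 0.046 -43.0 Z 0.0449 -23.4 diff rad 0.342 rim mm 17.1 dist mm 15.5
[] []
```

>>> play_rows([
  [[0,0,0.001,0,0,0],[0,0,0.001,0,0,0],[0,0,0.001,0,0,0],[0,0,0,0,0,0]],
])

```text
t: 20.72
tcp_pos: [0.4994, 0.2299, 0.0882]
tool_rot: [0.993, -0.115, 0.0, -0.0]
force: [-2.0, -0.1, 7.9]
finger_gap: 0.0
```

>>> play_rows([
  [[0,0.0015,0,0,0,0],[0,0.0025,0,0,0,0],[0,0.0025,0,0,0,0],[0,0.0025,0,0,0,0],[0,0.002,0,0,0,0],[0,0.002,0,0,0,0],[0,0,0,0,0,0]],
])

```text
t: 21.6
tcp_pos: [0.4968, 0.218, 0.0884]
tool_rot: [0.993, -0.115, 0.001, -0.001]
force: [-1.1, 3.0, 7.1]
finger_gap: 0.004
```

```bash
python3 - <<'E'
from h import *
p=manip.snapshot("scene");s=manip.sense();print(s["force"].round(2),s["tcp_pos"].round(5))
save(p,"sc12.png",(310,200,390,260),8)
p=manip.snapshot("wrist");save(p,"w12.png")
E
```

```text
[-1.78  2.55  7.13] [0.49677 0.21806 0.08834]
```

View pics/sc12.png

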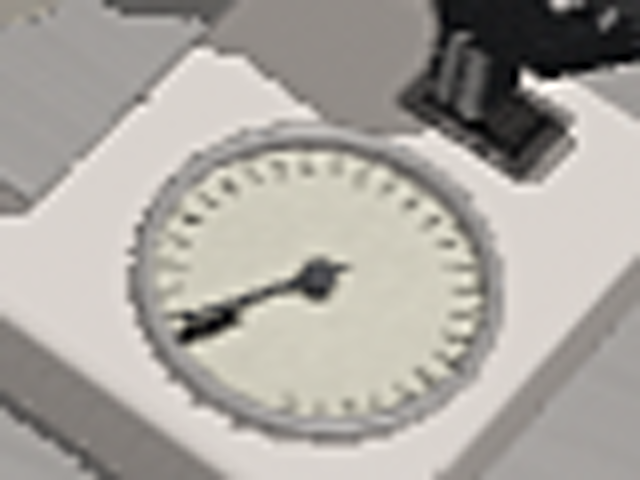

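View pics/w12.png

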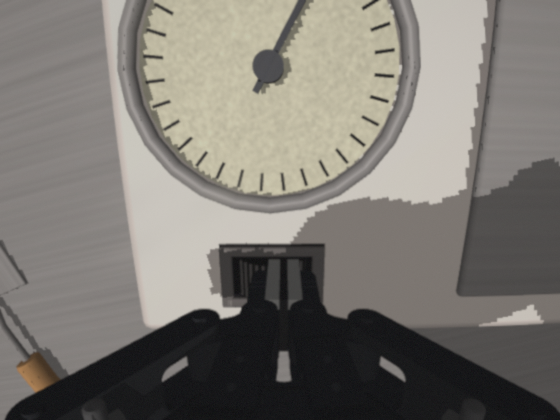

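>>> play_rows([
  [[0,0.002,0,0,0,0],[0,0.0015,0,0,0,0],[0,0,0,0,0,0],[0,0,-0.006,0,0,0],[0,0,-0.03,0,0,0],[0,0,-0.06,0,0,0],[0,0,-0.06,0,0,0],[0,0,0,0,0,0],[0,0,0,0,0,0]],
])

```text
t: 22.82
tcp_pos: [0.495, 0.2135, 0.2432]
tool_rot: [0.993, -0.115, -0.0, 0.0]
force: [-0.7, -0.4, 0.9]
finger_gap: -0.002
```

```bash
python3 - <<'E'
from dial import *
p=manip.snapshot("wrist");s=manip.sense();print(s["force"].round(2),s["tcp_pos"].round(5))
save(p,"w13.png",(190,0,380,220),4)
q=manip.snapshot("scene");save(q,"sc13.png",(310,200,390,260),8)
n=manip.pinpoint("needle_tip",p);z=manip.pinpoint("zero_mark",p);print(n,z)
E
```

```text
[-0.16  0.04  0.49] [0.49449 0.21345 0.24227]
[{'point': [294.6, 34.2], 'score': 0.6}] [{'point': [295.6, 34.6], 'score': 0.72}]
```

View pics/w13.png

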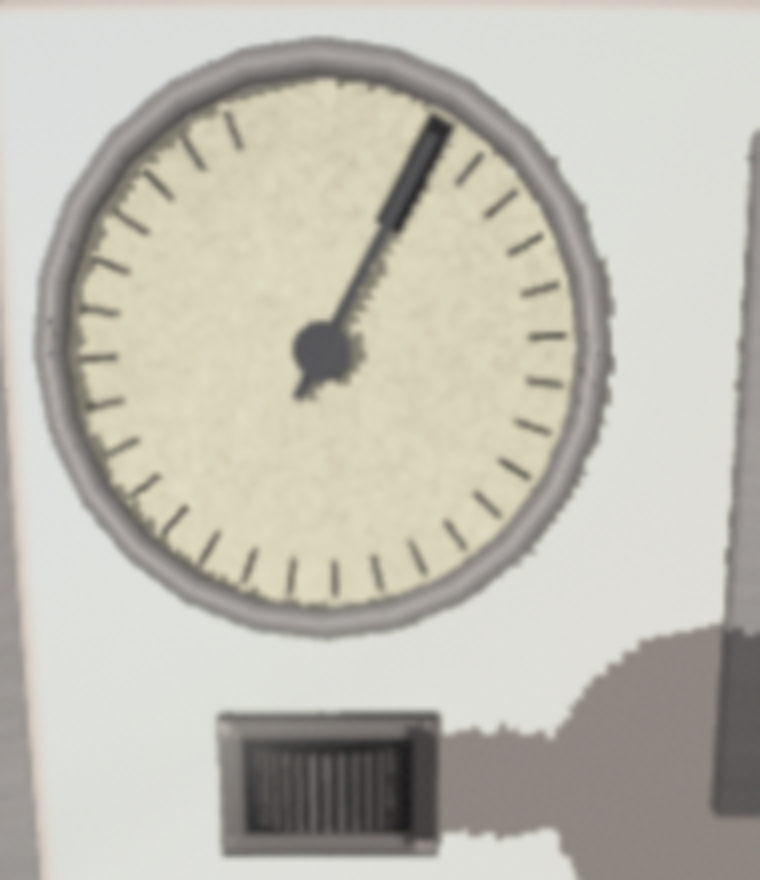

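```bash
python3 - <<'E'
from dial import *
D=manip.snapshot("side");S=manip.snapshot("scene");W=manip.snapshot("wrist")
for n,p in [("side",D),("scene",S),("wrist",W)]:
    for d in manip.pinpoint("pot",p)[:3]: print(n,d["score"],atz(p,d["point"],.071).round(4))
meas(W,(190+324/4,350/4),(294.6,34.2),(295.6,34.6))
save(S,"sc14.png");print(manip.sense()["t"])
E
```

```text
side 0.88 [0.5298 0.0528 0.071 ]
side 0.59 [ 0.6038 -0.4063  0.071 ]
scene 0.69 [ 0.6551 -0.3196  0.071 ]
scene 0.6 [0.52   0.0545 0.071 ]
wrist 0.73 [0.5271 0.0518 0.071 ]
C [0.5861 0.2023] N 0.0446 -38.4 Z 0.0454 -39.2 diff rad -0.014 rim mm -0.7 dist mm 1.0
23.325
```

View pics/sc14.png

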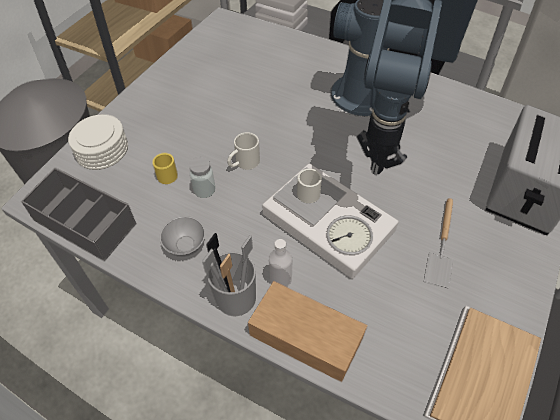

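Pot is centred to within about 5 mm, the zero mark is about 1 mm from the needle, the arm is clear of everything, and the other things have not moved.

```bash
python3 -c "
from station import manip
print(manip.sign_off())"
```

```text
the job is handed in; nothing more can be done
None
```

The white pot stands upright on the scale's platform and is let go, and the dial's zero mark is under the needle. I handed the job in at about 23 s.

- **Pot:** I set it down slowly, keeping the force low, and opened the fingers. In the last pictures its centre is about 2 to 5 mm from the platform's centre, against the 30 mm allowed.
- **Thumbwheel:** I rolled it in two strokes with the closed fingertips. The pressing force read 7 to 8 N, and about 3 N more along the rim. Those readings are from the ends of the moves, so the force between them was not seen.
- **Zero mark:** After lifting off, the wrist camera put it about 1 mm from the needle's tip, against the 4.5 mm allowed.
- **Everything else:** The last scene picture shows the arm clear of the scale, and the mug, jar, bottle, bowl and spatula look unmoved. I checked those by eye and did not measure them.

None of the last checks failed. The three camera estimates of the pot's position differ by up to about 10 mm in x (0.520 to 0.530 m), well inside the tolerance.

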